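# Square an ink cartridge into the filling cradle and close the keeper

## Task

Slide the big black ink cartridge over the bed of the filling cradle, without lifting or tipping it, until it sits square and flush in the corner, its long side against the long fence and its end against the side fence. Then swing the keeper bar round until it lies straight across the cartridge, at a right angle to the long fence, and let go. Leave the jar, the bottle, the syringe and the small cartridges where they are.

Things in the scene. Friction and masses are not known exactly. Their poses are not given: they have to be found in the camera images.
- cradle: Filling cradle, fixed: grey metal bed 270 x 290 mm with two grey fences, 30 mm thick, tops 42 mm above the bench. Origin: on the bench, near the middle of the bed; bed top at z = 8 mm. Long fence along the +x edge, y = -150 to 140, inner face at x = +100 mm; side fence along the +y edge, x = -140 to 100, inner face at y = +110 mm. Edges at x = -140 and y = -150 mm are open.
- cartridge: Big ink cartridge, a black plastic box with a paper label on top, 60 mm (its x) x 140 mm (its y) x 50 mm high, about 0.35 kg, lying loose on the cradle's bed, roughly along the long fence. Origin: centre of its underside, z up. Seated in the corner, its origin is at x = +70, y = +40 mm in the cradle's frame and its axes are parallel to the cradle's.
- keeper (a joint): Keeper: flat steel bar 22 mm wide, 66 to 74 mm above the bench, turning stiffly on a post on the long fence. 0 = it points to the cradle's +y, along the long fence and out past the side fence; grows counter-clockwise from above; pi/2 = it points to the cradle's -x, across the seated cartridge, 8 mm above it. Travel -0.5 to 2.3 rad, no stop at pi/2; stays where left.
- keeper_pivot (a point): Point on the keeper's turning axis, 66 mm above the bench, at x = +115, y = +40 mm in the cradle's frame.
- keeper_handle (a point): Mid-height of the keeper's knob, an upright black cylinder of 20 mm diameter on the bar, 105 mm from the turning axis, from 74 to 119 mm above the bench; this point is 96 mm above the bench.
- small_pack: Bystander: four small black cartridges side by side in a tray, 76 x 70 x 45 mm, right of the cradle. Origin: centre of its underside.
- ink_jar: Bystander: ink jar, 64 mm diameter, 75 mm high, right of the cradle. Origin: centre of its underside.
- ink_bottle: Bystander: small ink bottle, 50 mm diameter, 100 mm high, left of the cradle. Origin: centre of its underside.
- syringe: Bystander: white filling syringe, 180 mm long, 28 mm high, lying beyond the long fence. Origin: under its middle, x along it.
Not all that is in view belongs to the job. Leave any orange or turquoise look-alike of the cartridge alone.

How it is judged:
By the outcome, as a careful person would: the job done as asked, in the order asked, and still so for the second after the job is handed in, with the robot touching nothing.
It also fails if it takes over 72 s, if anything falls off the work surface, if the arm or the gripper's body presses on something with over 40 N, if the wrist force passes 120 N, or if a joint passes its speed limit or range.

## Robot

A 6-joint arm with a two-finger parallel gripper is mounted at the origin on the work surface. World frame = base frame: x ahead of the robot, y to its left, z up, the work surface at z = 0. Lengths are in m, angles in rad, forces in N, time in s.
With the tool pointing down it reaches from about 0.3 to 0.75 m from the base axis. Payload 8.5 kg.
Tool frame: the origin (TCP) lies midway between the tips of the shut fingers; the grasp point (between the pads) lies 19 mm behind it; y points along the fingers, z is the direction in which the jaws open and shut, and the axes are right-handed (so a half turn about y gives the same grasp; the last joint's range is limited). The gripper opens to 88 mm and grips with 3 to 60 N. Pads are 18 mm wide; open, the fingers measure 123 mm over their backs; the gripper's body (75 mm by 187 mm) begins 45 mm behind the grasp point.
Start: joints at [0.897, 0.381, 1.297, -0, 1.464, -0.215], TCP at [0.244, 0.493, 0.239] pointing down, gripper open.
Joint ranges: [-3.11, 3.11], [-0.89, 2.33], [0.22, 2.48], [-1.42, 4.56], [0.17, 2.85], [-2.88, 2.88]. Speed limits (rad/s): [2.39, 2.39, 3.14, 3.14, 3.14, 3.14].

## Interface

Orientations are given as a unit quaternion [w, x, y, z].
In Python, from station import move_pose, line_to, move_j, release, close, pause, inverse_kinematics, observe, grab_frame, calibration, Unreachable, sign_off gives the robot as it stands. Calls block until the motion is done:
- move_pose(position, orientation): joint-space move of the TCP to a pose.
- line_to(position, attitude=None, feed=0.15): straight line of the TCP; attitude=None keeps the orientation; feed is the mean speed in m/s.
- move_j(angles): joint-space move.
- release() and close(squeeze=None): open the fingers fully, or close them until they stop; squeeze is the grip in N (None keeps the last).
- pause(seconds).
- inverse_kinematics(position, orientation): joint angles nearest the present ones, or None.
- observe(): the state.
- grab_frame(name): name is "side" or "top" or "wrist"; returns the picture (384x512x3 uint8, blue, green, red); there is no depth.
- calibration(name): a dict with "fov_y" (degrees; the focal length in pixels is half the picture's height over the tangent of half this angle, whatever the lens; pixels are square), "cx", "cy" (the principal point, pixels), "D" ([k1, k2, p1, p2, k3] as OpenCV has them; the pictures are not rectified), "view" (4x4, takes a point from world to camera coordinates); the wrist camera has in their place "T_tool_cam" (4x4, takes a point from camera to tool coordinates, whose origin is the TCP and whose axes are the tool frame's). Camera axes: x right, y down, z forward; pixel columns grow to the right and rows downward; lengths in m; the calibration is good to about 2 mm. A picture is of the moment at which its call begins: read the wrist's pose just before it. calibration takes no time and is no camera call.
A pose or a line that the arm cannot do raises Unreachable and nothing moves.
- sign_off(): hands the job in, once; it reports no verdict.
The state is a dict: "t": time; "joints": joint angles; "dq": joint speeds; "joint_efforts": joint torques, N m; "ee_pos": TCP position; "ee_rot": TCP orientation; "wrist_force": force on the tool from outside, world axes, zero at the start; "wrist_torque": the same for the moment, N m; "gripper_width": finger opening in m.
Only numpy, scipy, OpenCV 4.12 (cv2) and the standard library are available. Lean on these libraries where they do the work, as an engineer would, in place of code of your own. Each camera call takes 0.05 s, during which the arm holds its last target.

## Working session

There is one attempt and no reset: what is moved stays moved. The work goes in short steps, each a Python script; the robot and the scene stay as the last script left them, time stands still between calls to the robot, and variables do not carry over. Pictures are saved under pics/ and viewed, and the job is handed in when it is done.

```bash
ls; mkdir -p pics; python3 - <<'E'
from station import *
import cv2,numpy as np
s=observe();print({k:np.round(v,3).tolist() for k,v in s.items()})
for n in("top","side","wrist"):
    c=calibration(n);print(n,{k:np.round(v,4).tolist() for k,v in c.items()})
    cv2.imwrite(f"pics/{n}0.png",grab_frame(n))
E
```

```text
pics
{'t': 0.0, 'joints': [0.897, 0.381, 1.298, -0.0, 1.464, -0.215], 'dq': [-0.0, 0.002, 0.001, 0.0, 0.001, 0.002], 'joint_efforts': [-0.001, -43.794, -22.455, 0.071, 0.035, -0.0], 'ee_pos': [0.243, 0.493, 0.238], 'ee_rot': [-0.688, 0.689, -0.161, 0.161], 'wrist_force': [-0.654, -0.277, -0.221], 'wrist_torque': [0.007, -0.008, -0.02], 'gripper_width': 0.088}
top {'fov_y': 53.6606, 'cx': 256.3287, 'cy': 187.8097, 'D': [0.0261, 0.0, 0.0, 0.0, 0.0], 'view': [[0.0131, -0.9999, -0.0089, -0.0081], [-0.9983, -0.0126, -0.0564, 0.4737], [0.0563, 0.0096, -0.9984, 0.9848], [0.0, 0.0, 0.0, 1.0]]}
side {'fov_y': 43.9936, 'cx': 253.6616, 'cy': 185.2725, 'D': [-0.0351, 0.0, 0.0, 0.0, 0.0], 'view': [[0.9713, -0.2375, 0.0157, -0.4486], [-0.1755, -0.7591, -0.6268, 0.1584], [0.1608, 0.6061, -0.779, 1.3956], [0.0, 0.0, 0.0, 1.0]]}
wrist {'fov_y': 65.3393, 'cx': 259.3495, 'cy': 189.6733, 'D': [-0.072, 0.0, 0.0, 0.0, 0.0], 'T_tool_cam': [[-0.0007, 0.9545, 0.2984, -0.0772], [0.0007, -0.2984, 0.9545, -0.1443], [1.0, 0.0009, -0.0004, -0.0004], [0.0, 0.0, 0.0, 1.0]]}
```

View pics/top0.png

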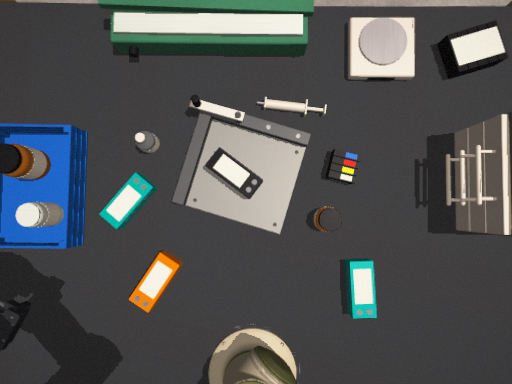

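View pics/side0.png

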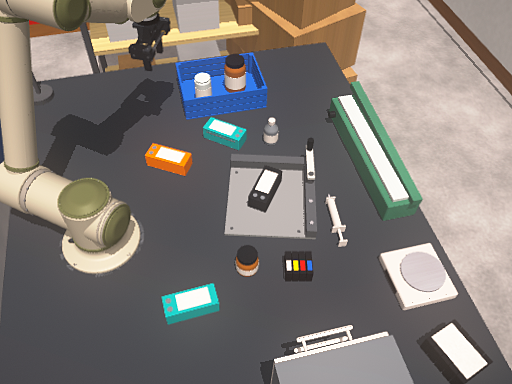

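View pics/wrist0.png

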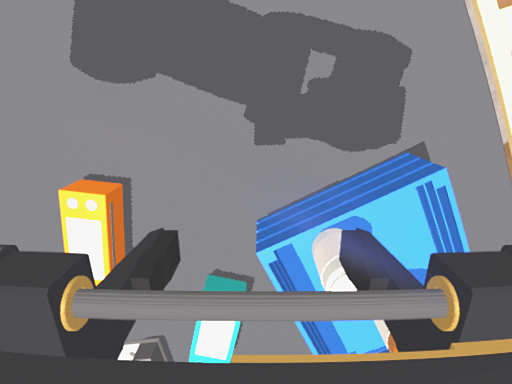

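The top view shows the cradle (bed around (240,175)). The cartridge lies skewed at (233,172), the keeper pivot is at (240,115) and its knob at (196,102). The syringe is at (292,105), the pack at (342,167) and the bottle at (147,142). I'll zoom in for the corners.

```bash
python3 - <<'E'
import cv2
a=cv2.imread('pics/top0.png')[85:245,155:325];cv2.imwrite('pics/topz.png',cv2.resize(a,None,fx=3.7,fy=3.7,interpolation=cv2.INTER_CUBIC)) # 629x592
a=cv2.imread('pics/side0.png')[130:250,215:355];cv2.imwrite('pics/sidez.png',cv2.resize(a,None,fx=4.5,fy=4.5,interpolation=cv2.INTER_CUBIC))
E
```

```text
(no output)
```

View pics/topz.png

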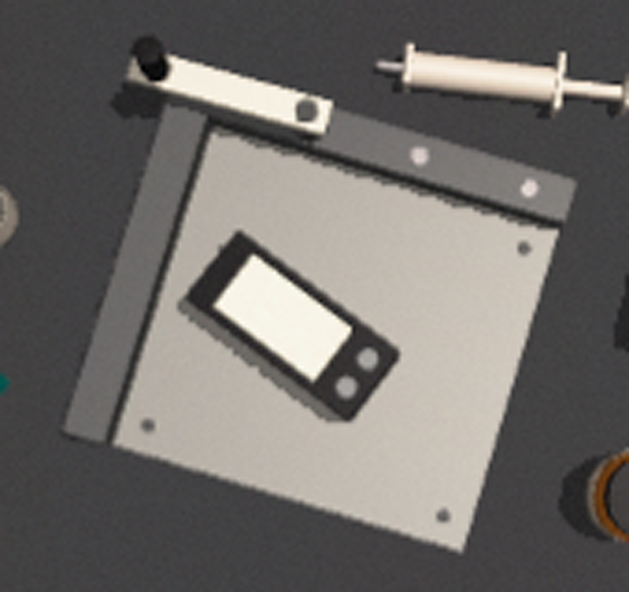

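View pics/sidez.png

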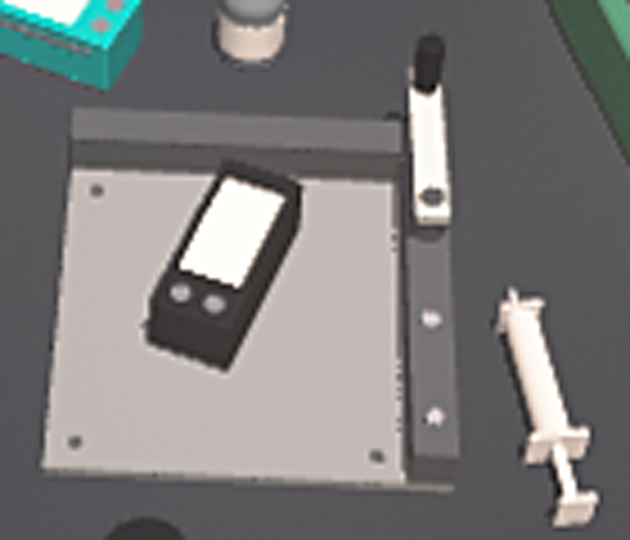

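```bash
cat > h.py <<'E'
import numpy as np, cv2
from station import calibration, observe
def cam(n,s=None):
    c=calibration(n); f=192/np.tan(np.radians(c['fov_y'])/2)
    K=np.array([[f,0,c['cx']],[0,f,c['cy']],[0,0,1]])
    if n=='wrist':
        T=toolT(s)@np.array(c['T_tool_cam']); V=np.linalg.inv(T)
    else: V=np.array(c['view'])
    return K,np.array(c['D'],float),V
def toolT(s):
    from scipy.spatial.transform import Rotation as R
    w,x,y,z=s['ee_rot'];T=np.eye(4);T[:3,:3]=R.from_quat([x,y,z,w]).as_matrix();T[:3,3]=s['ee_pos'];return T
def ray(cm,p):
    K,D,V=cm;q=cv2.undistortPoints(np.array([[p]],float),K,D)[0,0]
    T=np.linalg.inv(V);return T[:3,3],T[:3,:3]@np.array([q[0],q[1],1])
def onz(cm,p,z):
    o,d=ray(cm,p);return o+d*(z-o[2])/d[2]
def tri(c1,p1,c2,p2):
    o,d=ray(c1,p1);O,E=ray(c2,p2);d=d/np.linalg.norm(d);E=E/np.linalg.norm(E)
    t=np.linalg.lstsq(np.stack([d,-E],1),O-o,rcond=None)[0]
    a=o+d*t[0];b=O+E*t[1];return (a+b)/2,np.linalg.norm(a-b)
def proj(cm,P):
    K,D,V=cm;return cv2.projectPoints(np.array(P,float).reshape(-1,3),cv2.Rodrigues(V[:3,:3])[0],V[:3,3],K,D)[0][:,0]
def fit2(A,B): # rigid 2D, B=R A+t
    A=np.array(A,float);B=np.array(B,float);a=A-A.mean(0);b=B-B.mean(0)
    th=np.arctan2((a[:,0]*b[:,1]-a[:,1]*b[:,0]).sum(),(a*b).sum())
    R=np.array([[np.cos(th),-np.sin(th)],[np.sin(th),np.cos(th)]]);t=B.mean(0)-R@A.mean(0)
    return th,t,B-(A@R.T+t)
E
python3 - <<'E'
from h import *
np.set_printoptions(precision=4,suppress=True)
T=cam('top');S=cam('side')
zt=lambda u,v:((u+.5)/3.7-.5+155,(v+.5)/3.7-.5+85)
zs=lambda u,v:((u+.5)/4.5-.5+215,(v+.5)/4.5-.5+130)
for n,a,b in [('s1',(148,425),(97,190)),('s2',(443,515),(75,442)),('s3',(524,247),(377,456)),('pivot',(308,110),(432,197)),('f1',(420,155),(431,318)),('f2',(530,188),(435,416)),
 ('L++',(253,252),(284,190)),('L-+',(213,303),(228,178)),('L+-',(353,326),(243,288)),('L--',(314,382),(180,272)),('fenceR',(577,180),(457,457)),('fenceL',(63,433),(72,108)),('bed',(463,551),(43,468)),('knobtop',(148,45),(430,40))]:
    P,e=tri(T,zt(*a),S,zs(*b));print(n,P,'gap %.4f'%e)
A=[(.13,-.15),(-.14,.14),(-.14,.11),(-.14,-.15)]
B=[onz(T,zt(577,180),.042),onz(T,zt(63,433),.042),onz(T,zt(110,443),.042),onz(T,zt(463,551),.008)]
th,t,r=fit2(A,[b[:2] for b in B]);print('top cradle',th,t,r.tolist())
A=[(.13,-.15),(-.14,.14),(-.14,-.15)]
B=[onz(S,zs(457,457),.042),onz(S,zs(72,108),.042),onz(S,zs(43,468),.008)]
th2,t2,r=fit2(A,[b[:2] for b in B]);print('side cradle',th2,t2,r.tolist())
L=[onz(T,zt(*p),.058)[:2] for p in[(253,252),(213,303),(353,326),(314,382)]]
R=np.array([[np.cos(th),-np.sin(th)],[np.sin(th),np.cos(th)]])
print('label in cradle',(np.array(L)-t)@R)
C=[onz(T,zt(*p),.058)[:2] for p in[(240,231),(400,353)]]
print('cart corners cr',(np.array(C)-t)@R)
print('pivot cr',(onz(T,zt(308,110),.076)[:2]-t)@R,'knob',(onz(T,zt(148,45),.119)[:2]-t)@R)
E
```

```text
s1 [0.4416 0.161  0.0045] gap 0.0009
s2 [ 0.3801 -0.0508  0.0047] gap 0.0006
s3 [ 0.573  -0.1071  0.0042] gap 0.0005
pivot [0.6536 0.0458 0.073 ] gap 0.0000
f1 [ 0.6313 -0.0308  0.0403] gap 0.0007
f2 [ 0.6091 -0.1076  0.0398] gap 0.0008
L++ [0.5582 0.0822 0.0639] gap 0.0004
L-+ [0.5249 0.1098 0.0541] gap 0.0017
L+- [0.5104 0.0138 0.0526] gap 0.0017
L-- [0.4725 0.04   0.0485] gap 0.0028
fenceR [ 0.6145 -0.1403  0.038 ] gap 0.0010
fenceL [0.4347 0.2138 0.0385] gap 0.0013
bed [ 0.3551 -0.0654  0.0037] gap 0.0013
knobtop [0.6809 0.1464 0.1209] gap 0.0029
top cradle -0.2792168559489685 [0.5308 0.0392] [[-0.00021933876741231373, 0.00095477572245381], [-0.0007053914639883474, 0.0007153927513325609], [0.001083395056615366, -0.0029938449535622524], [-0.00015866482521448289, 0.0013236764797758954]]
side cradle -0.28110424325384026 [0.5304 0.0372] [[-0.0009943299510315473, 0.00033361672544199306], [2.56626875998478e-05, -6.106958414159314e-05], [0.0009686672634316995, -0.00027254714130037216]]
label in cradle [[ 0.015   0.0496]
 [-0.0262  0.0655]
 [-0.0139 -0.0304]
 [-0.058  -0.0161]]
cart corners cr [[ 0.0263  0.0624]
 [-0.0223 -0.0663]]
pivot cr [0.1155 0.0398] knob [0.1167 0.1452]
```

```bash
cat >> h.py <<'E'
from scipy.spatial.transform import Rotation as Ro
TH=-0.28; O=np.array([0.5305,0.0383])
def c2w(x,y,z):
    c,s=np.cos(TH),np.sin(TH);return [O[0]+c*x-s*y,O[1]+s*x+c*y,z]
def w2c(P):
    c,s=np.cos(TH),np.sin(TH);d=np.array(P)[:2]-O;return np.array([c*d[0]+s*d[1],-s*d[0]+c*d[1]])
def quat(jaw): # jaw dir angle in cradle frame
    a=jaw+TH;z=np.array([np.cos(a),np.sin(a),0]);y=np.array([0,0,-1.]);x=np.cross(y,z)
    q=Ro.from_matrix(np.stack([x,y,z],1)).as_quat();return [q[3],q[0],q[1],q[2]]
def fc(s): # wrist force in cradle axes
    c,n=np.cos(TH),np.sin(TH);f=s['wrist_force'];return np.array([c*f[0]+n*f[1],-n*f[0]+c*f[1],f[2]])
E
python3 - <<'E'
from h import *
from station import *
np.set_printoptions(precision=3,suppress=True)
for j in (np.pi/2,-np.pi/2,0,np.pi):
  for p in ((-.105,.005,.015),(.03,.03,.015),(.065,-.06,.015),(.115,.145,.08),(0.01,.04,.08)):
    q=inverse_kinematics(c2w(*p),quat(j));print(round(j,2),p,None if q is None else np.round(q,2))
move_pose(c2w(-.105,.005,.22),quat(np.pi/2))
s=observe();im=grab_frame('wrist');cv2.imwrite('pics/w1.png',im);print(s['t'],s['ee_pos'],s['ee_rot'])
import pickle;pickle.dump({k:np.array(v) for k,v in s.items()},open('s1.pkl','wb'))
cm=cam('top');bt=grab_frame('top')
print('bottle,jar,pack approx',[w2c(onz(cm,p,.08)) for p in((145,138),(327,219),(342,167))])
E
```

```text
1.57 (-0.105, 0.005, 0.015) [-0.11  0.52  1.9  -0.    0.72 -1.4 ]
1.57 (0.03, 0.03, 0.015) [-0.1   0.67  1.52 -0.    0.95 -1.39]
1.57 (0.065, -0.06, 0.015) [-0.27  0.68  1.5  -0.    0.97 -1.56]
1.57 (0.115, 0.145, 0.08) [ 0.04  0.77  1.06 -0.    1.32 -1.25]
1.57 (0.01, 0.04, 0.08) [-0.08  0.56  1.51 -0.    1.08 -1.37]
-1.57 (-0.105, 0.005, 0.015) [-0.11  0.52  1.9  -0.    0.72  1.74]
-1.57 (0.03, 0.03, 0.015) [-0.1   0.67  1.52 -0.    0.95  1.75]
-1.57 (0.065, -0.06, 0.015) [-0.27  0.68  1.5  -0.    0.97  1.58]
-1.57 (0.115, 0.145, 0.08) [0.04 0.77 1.06 0.   1.32 1.89]
-1.57 (0.01, 0.04, 0.08) [-0.08  0.56  1.51 -0.    1.08  1.77]
0 (-0.105, 0.005, 0.015) [-0.11  0.52  1.9  -0.    0.72  0.17]
0 (0.03, 0.03, 0.015) [-0.1   0.67  1.52 -0.    0.95  0.18]
0 (0.065, -0.06, 0.015) [-0.27  0.68  1.5  -0.    0.97  0.01]
0 (0.115, 0.145, 0.08) [ 0.04  0.77  1.06 -0.    1.32  0.32]
0 (0.01, 0.04, 0.08) [-0.08  0.56  1.51 -0.    1.08  0.2 ]
3.14 (-0.105, 0.005, 0.015) None
3.14 (0.03, 0.03, 0.015) None
3.14 (0.065, -0.06, 0.015) None
3.14 (0.115, 0.145, 0.08) [ 0.04  0.77  1.06 -0.    1.32 -2.82]
3.14 (0.01, 0.04, 0.08) None
1.8333 [0.431 0.073 0.22 ] [ 0.7   -0.7    0.098 -0.099]
bottle,jar,pack approx [array([-0.008,  0.243]), array([-0.07 , -0.243]), array([ 0.063, -0.243])]
```

View pics/w1.png

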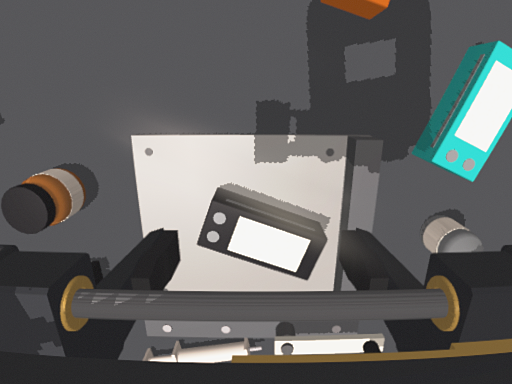

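The wrist view shows the cradle's bed corner at about (133,136), the side fence top's outer corner at about (382,140), and the label corners at (241,215), (310,243), (300,273) and (228,253). I'll cross-check these, then push.

```bash
python3 - <<'E'
from h import *
import pickle
np.set_printoptions(precision=4,suppress=True)
s=pickle.load(open('s1.pkl','rb'));W=cam('wrist',s);T=cam('top')
print(w2c(onz(W,(133,136),.008)),w2c(onz(W,(382,140),.042)))
for p in((241,215),(310,243),(300,273),(228,253)): print(w2c(onz(W,p,.058)))
zt=lambda u,v:((u+.5)/3.7-.5+155,(v+.5)/3.7-.5+85)
for a,p in (((253,252),(300,273)),((213,303),(310,243)),((353,326),(228,253)),((314,382),(241,215))): print(tri(T,zt(*a),W,p))
E
```

```text
[-0.1382 -0.1466] [-0.1385  0.1382]
[-0.0574 -0.0152]
[-0.0231  0.0628]
[0.0165 0.0532]
[-0.0102 -0.0311]
(array([0.5588, 0.0838, 0.0608]), np.float64(0.0025190964230286028))
(array([0.5224, 0.1067, 0.0649]), np.float64(0.0038383812774046592))
(array([0.5082, 0.0135, 0.066 ]), np.float64(0.00027326490618493975))
(array([0.4705, 0.0398, 0.0595]), np.float64(0.00014892539502781607))
```

```bash
python3 - <<'E'
from h import *
from station import *
np.set_printoptions(precision=3,suppress=True)
line_to(c2w(-.105,.005,.02),feed=.15)
print(observe()['wrist_force'])
for x in (-.085,-.065,-.045,-.025,-.005,.01,.02):
    line_to(c2w(x,.005,.02),feed=.05);s=observe();print(x,w2c(s['ee_pos']),fc(s))
line_to(c2w(.0,.005,.02),feed=.1);line_to(c2w(-.02,.005,.2),feed=.3)
s=observe();cv2.imwrite('pics/w2.png',grab_frame('wrist'));cv2.imwrite('pics/t2.png',cv2.resize(grab_frame('top')[85:245,155:325],None,fx=3.7,fy=3.7,interpolation=cv2.INTER_CUBIC));print(s['t'])
E
```

```text
[0.383 0.224 0.078]
-0.085 [-0.085  0.005] [-0.425 -0.453  0.751]
-0.065 [-0.065  0.005] [ 0.783 -0.925  0.349]
-0.045 [-0.045  0.005] [ 0.388  0.573 -0.454]
-0.025 [-0.025  0.005] [ 0.233 -0.231 -0.281]
-0.005 [-0.005  0.005] [ 0.961 -0.541  0.173]
0.01 [0.01  0.005] [ 0.156  0.684 -0.291]
0.02 [0.021 0.005] [-0.812  0.606 -0.022]
8.0667
```

View pics/w2.png

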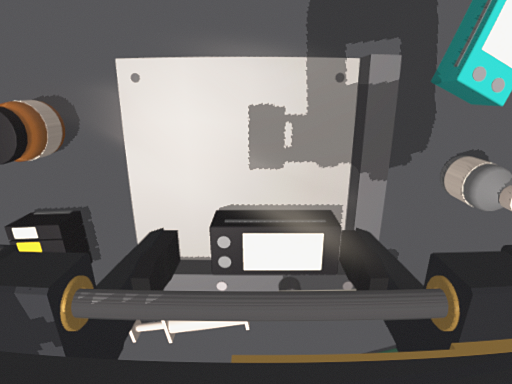

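View pics/t2.png

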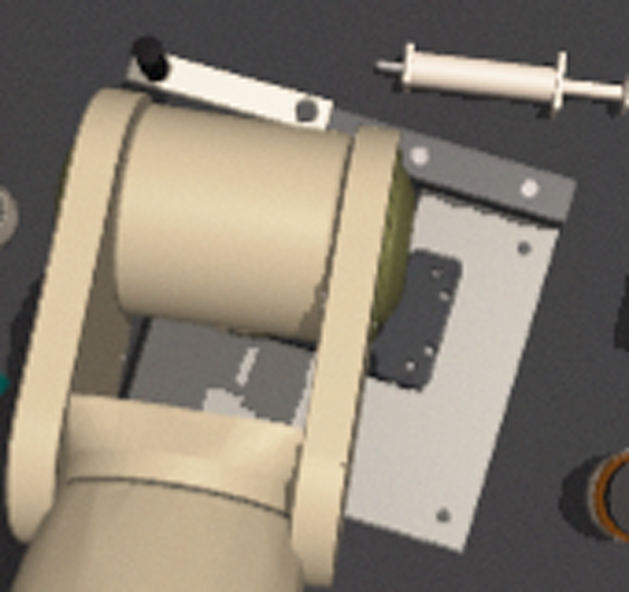

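The cartridge is now square on the bed, its top running from about (212,212) to (338,212) in the wrist view. It hasn't tipped. Next I'll push on its end.

```bash
python3 - <<'E'
from h import *
from station import *
np.set_printoptions(precision=3,suppress=True)
s=observe();W=cam('wrist',s);print('-x edge',w2c(onz(W,(213,213),.058)),w2c(onz(W,(338,212),.058)))
close(10)
move_pose(c2w(.06,-.11,.12),quat(np.pi/2))
line_to(c2w(.06,-.11,.02),feed=.15);s=observe();b=fc(s);print(s['gripper_width'],b)
for y in list(np.arange(-.095,-.056,.008))+list(np.arange(-.054,-.038,.001)):
    line_to(c2w(.06,y,.02),feed=.05);s=observe();f=fc(s)
    if y>-.06 :print(round(y,4),w2c(s['ee_pos']),f)
    if f[1]<-10: break
print(s['t'])
E
```

```text
-x edge [ 0.015 -0.043] [0.014 0.085]
0.00032428650464792357 [0.279 0.416 0.343]
-0.054 [ 0.06  -0.054] [-0.299 -0.124 -0.291]
-0.053 [ 0.06  -0.053] [0.493 0.862 0.101]
-0.052 [ 0.06  -0.052] [ 0.137 -0.156  0.161]
-0.051 [ 0.06  -0.051] [-0.259 -0.89  -0.211]
-0.05 [ 0.06 -0.05] [0.297 0.157 0.144]
-0.049 [ 0.06  -0.049] [-0.474 -0.302  0.266]
-0.048 [ 0.06  -0.048] [ 0.271 -0.315  0.114]
-0.047 [ 0.06  -0.047] [ 1.502 -1.175  0.425]
-0.046 [ 0.06  -0.047] [-0.004 -7.64  -0.428]
-0.045 [ 0.06  -0.047] [ -1.105 -12.9     1.112]
15.2417
```

```bash
python3 - <<'E'
from h import *
from station import *
np.set_printoptions(precision=3,suppress=True)
line_to(c2w(.06,-.065,.02),feed=.1);line_to(c2w(.06,-.065,.1),feed=.25)
release()
move_pose(c2w(.0,.035,.09),quat(np.pi/2))
line_to(c2w(.0,.035,.02),feed=.15)
for x in [.012,.02]+list(np.arange(.022,.045,.001)):
    line_to(c2w(x,.035,.02),feed=.06);s=observe();f=fc(s)
    if x>.025 :print(round(x,4),w2c(s['ee_pos']),f)
    if f[0]<-10: break
line_to(c2w(.005,.035,.02),feed=.1);line_to(c2w(-.03,.035,.2),feed=.3)
s=observe();cv2.imwrite('pics/w3.png',grab_frame('wrist'));print(s['t'])
import pickle;pickle.dump({k:np.array(v) for k,v in s.items()},open('s3.pkl','wb'))
cv2.imwrite('pics/s3.png',cv2.resize(grab_frame('side')[130:250,215:355],None,fx=4.5,fy=4.5,interpolation=cv2.INTER_CUBIC))
E
```

```text
0.026 [0.026 0.035] [-1.365 -0.055 -0.024]
0.027 [0.027 0.035] [-1.227 -0.32  -0.469]
0.028 [0.028 0.035] [-0.72   0.352 -0.807]
0.029 [0.029 0.035] [-0.766 -0.339 -0.865]
0.03 [0.03  0.035] [-1.644  0.203 -0.306]
0.031 [0.031 0.035] [-4.375  0.203  2.256]
0.032 [0.031 0.035] [-9.572 -0.677  5.152]
0.033 [0.031 0.035] [-13.762  -0.038   7.076]
23.3667
```

View pics/w3.png

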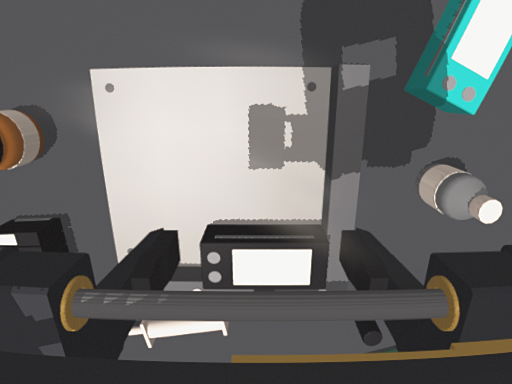

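View pics/s3.png

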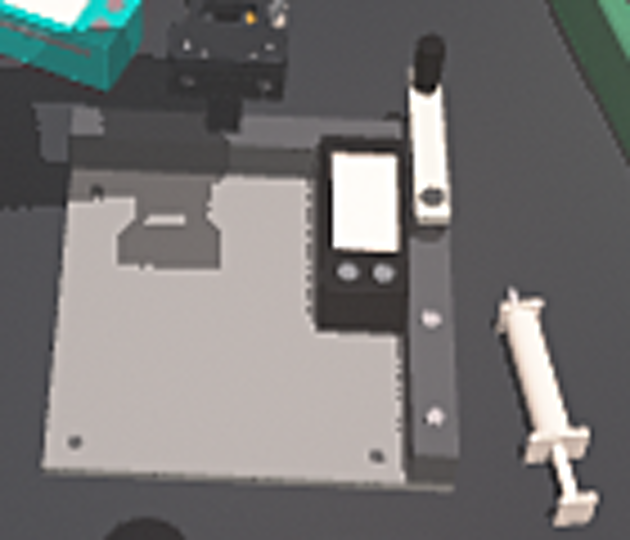

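The side view shows the cartridge flush in the corner: no gap to the long fence at about (405,230) or to the side fence at about (360,140). Contact came at x=31 mm and y=-47 mm, as expected. On to the keeper.

```bash
python3 - <<'E'
from h import *
from station import *
np.set_printoptions(precision=3,suppress=True)
print('knob top tri',w2c([.6809,.1464]),'pivot tri',w2c([.6536,.0458]))
move_pose(c2w(.115,.145,.17),quat(0))
line_to(c2w(.115,.145,.084),feed=.12)
close(15);s=observe();print(s['gripper_width'],w2c(s['ee_pos']),fc(s))
N=9
for a in np.linspace(0,np.pi/2,N+1)[1:]:
    line_to(c2w(.115-.105*np.sin(a),.04+.105*np.cos(a),.084),quat(a),feed=.06)
    s=observe();print(round(a,3),s['gripper_width'],fc(s))
print(w2c(s['ee_pos']),s['t'])
E
```

```text
knob top tri [0.115 0.145] pivot tri [0.116 0.041]
0.01910965514586988 [0.115 0.145] [-0.411  0.519  0.166]
0.175 0.01927203193561981 [-1.105 -2.407 -0.315]
0.349 0.01927830753546721 [ 0.011 -4.303  0.738]
0.524 0.019369277377904122 [ 0.668 -5.102 -0.302]
0.698 0.019385322510163033 [ 1.863 -5.47  -1.112]
0.873 0.019354327687931976 [ 2.618 -3.78  -1.634]
1.047 0.019124935480473622 [ 3.666 -4.549 -2.1  ]
1.222 0.019462034747025327 [ 3.24  -3.362 -3.014]
1.396 0.019393307737042415 [ 5.067 -3.598 -2.743]
1.571 0.019407488577936404 [ 4.657 -2.335 -3.491]
[0.011 0.04 ] 30.9917
```

```bash
python3 - <<'E'
from h import *
from station import *
np.set_printoptions(precision=3,suppress=True)
release();pause(.2);print(fc(observe()))
s=observe();line_to(c2w(.010,.04,.25),feed=.2)
s=observe();print(s['t']);cv2.imwrite('pics/w4.png',grab_frame('wrist'))
move_pose(c2w(-.05,.33,.3),quat(np.pi/2))
print(observe()['t'])
T=grab_frame('top');S=grab_frame('side')
cv2.imwrite('pics/t4r.png',T);cv2.imwrite('pics/s4r.png',S)
cv2.imwrite('pics/t4.png',cv2.resize(T[85:245,155:325],None,fx=3.7,fy=3.7,interpolation=cv2.INTER_CUBIC))
cv2.imwrite('pics/s4.png',cv2.resize(S[130:250,215:355],None,fx=4.5,fy=4.5,interpolation=cv2.INTER_CUBIC))
E
```

```text
[ 0.443 -0.931 -0.481]
33.2667
34.4667
```

View pics/t4.png

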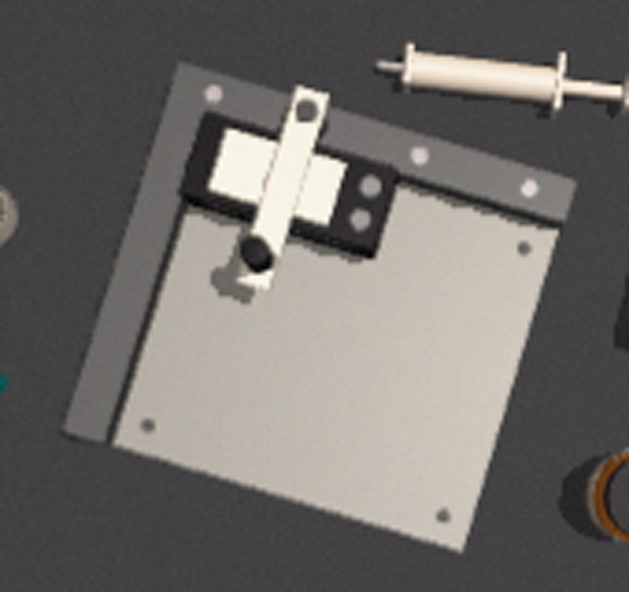

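View pics/s4.png

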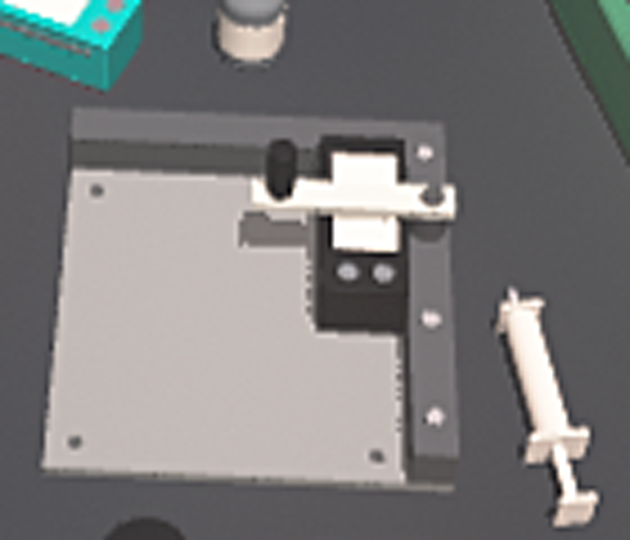

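View pics/w4.png

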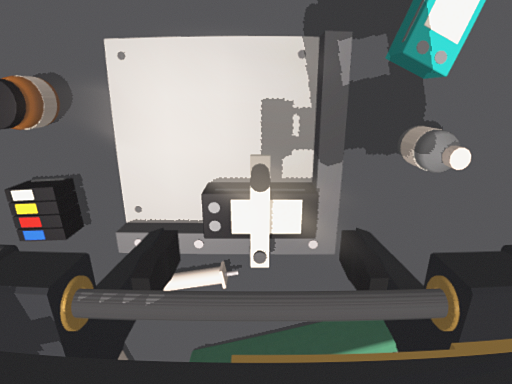

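```bash
python3 - <<'E'
from h import *
np.set_printoptions(precision=4,suppress=True)
T=cam('top');S=cam('side')
zt=lambda u,v:((u+.5)/3.7-.5+155,(v+.5)/3.7-.5+85)
zs=lambda u,v:((u+.5)/4.5-.5+215,(v+.5)/4.5-.5+130)
def l(C,z,p,q,h):
    a=w2c(onz(C,z(*p),h));b=w2c(onz(C,z(*q),h));d=b-a;print(a,b,np.degrees(np.arctan2(d[1],d[0])))
print('fence');l(T,zt,(180,62),(577,180),.042);l(S,zs,(445,123),(457,457),.042)
print('bar right edge');l(T,zt,(329,94),(269,290),.074)
print('bar left edge');l(T,zt,(297,86),(259,212),.074)
print('bar side edges');l(S,zs,(456,186),(300,180),.074);
print('cart -x, -y edges');l(T,zt,(183,200),(374,258),.058);l(T,zt,(398,176),(374,258),.058)
# bar edge by mask, fit line: native-resolution
im=cv2.imread('pics/t4r.png');g=cv2.resize(im[85:245,155:325],None,fx=3.7,fy=3.7,interpolation=cv2.INTER_CUBIC)[:,:,1].astype(float)
# side edge rows over dark cartridge bits are label; use fence/bed background rows unsuitable -> pivot + end only
print('pivot',w2c(onz(T,zt(308,110),.076)),'knobtop',w2c(onz(T,zt(254,245),.119)))
print('tri pivot/knob',[ (w2c(P),P[2]) for P,e in (tri(T,zt(308,110),S,zs(432,195)),tri(T,zt(254,245),S,zs(281,147)))])
E
```

```text
fence
[0.1298 0.1408] [ 0.1296 -0.1481] -90.03892993178378
[0.1325 0.1391] [ 0.129  -0.1512] -90.68878589328656
bar right edge
[0.1305 0.0307] [-0.0083  0.0306] -179.96546412976394
bar left edge
[0.1295 0.053 ] [0.0402 0.0525] -179.67637900479306
bar side edges
[0.133  0.0513] [0.0252 0.0509] -179.8100907085892
cart -x, -y edges
[0.0354 0.107 ] [ 0.0348 -0.0297] -90.24655636259976
[ 0.0936 -0.0291] [ 0.0348 -0.0297] -179.43117199551935
pivot [0.1155 0.0409] knobtop [0.0125 0.043 ]
tri pivot/knob [(array([0.1158, 0.041 ]), np.float64(0.07539468855663489)), (array([0.0113, 0.0432]), np.float64(0.11646077326885634))]
```

The bar reads within 0.5° of square. One reading puts the cartridge's long sides about 5 mm short of the fence, so I'll look closer before handing in.

```bash
python3 - <<'E'
from h import *
np.set_printoptions(precision=4,suppress=True)
T=cam('top')
zt=lambda u,v:((u+.5)/3.7-.5+155,(v+.5)/3.7-.5+85)
for p in((206,113),(398,172)):print(w2c(onz(T,zt(*p),.058)))
c=lambda x,y,z:proj(T,c2w(x,y,z))[0]
im=cv2.imread('pics/t4r.png')[108:160,198:270];k=10
g=cv2.resize(im,None,fx=k,fy=k,interpolation=cv2.INTER_CUBIC)
g=np.clip(g.astype(float)*1.8+20,0,255).astype(np.uint8)
print('pred',[((c(*q)-[198,108]+.5)*k-.5).round(0) for q in((.1,.11,.058),(.1,-.03,.058),(.04,.11,.058),(.04,-.03,.058),(.04,-.03,.008),(.1,-.15,.042),(.1,-.03,.042))])
cv2.imwrite('pics/t5.png',g)
im=cv2.imread('pics/s4r.png')[155:210,280:320];g=cv2.resize(im,None,fx=10,fy=10,interpolation=cv2.INTER_CUBIC)
cv2.imwrite('pics/s5.png',np.clip(g.astype(float)*2+20,0,255).astype(np.uint8))
E
```

```text
[0.0974 0.1096]
[ 0.0962 -0.0283]
pred [array([129.,  66.]), array([657., 223.]), array([ 59., 291.]), array([589., 449.]), array([590., 477.]), array([1105.,  369.]), array([657., 236.])]
```

View pics/t5.png

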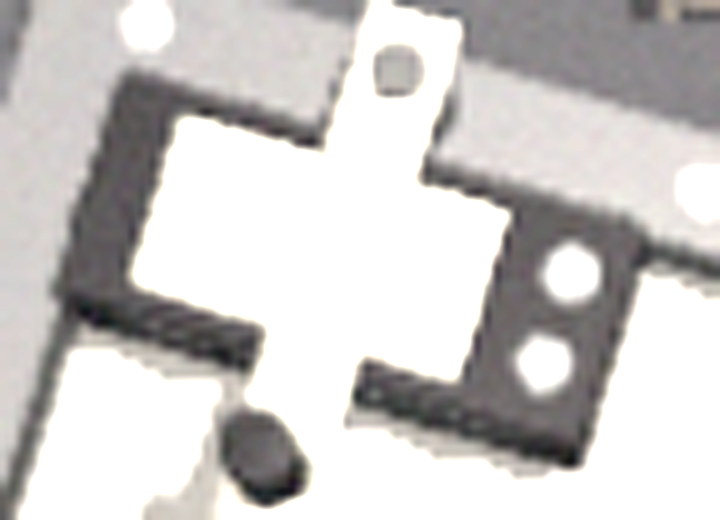

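View pics/s5.png

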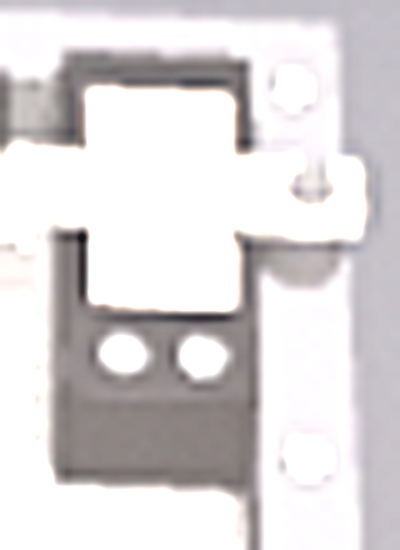

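The close-up shows the cartridge's fence edge running from about (128,72) to (640,220). I predicted (129,66) to (657,223) for the seated position, so it agrees to about 2 mm. There is no gap at either fence, and the lower edge is parallel to the cradle. The 5 mm reading came from picking the bottom edge of the visible side face.

```bash
python3 - <<'E'
from station import *
import cv2,numpy as np
a=cv2.imread('pics/top0.png').astype(int);b=cv2.imread('pics/t4r.png').astype(int)
for n,(x,y) in dict(bottle=(147,142),jar=(327,219),pack=(342,167),syringe=(292,105)).items():
    print(n,abs(a-b)[y-14:y+14,x-14:x+14].mean().round(2))
print(observe()['t']);sign_off()
E
```

```text
bottle 1.69
jar 1.94
pack 1.92
syringe 1.62
34.5667
the job is handed in; nothing more can be done
```

The cartridge is seated in the corner, the keeper bar lies straight across it, and I handed the job in at 34.6 s with the arm well clear.

**What I did**
- I pushed the cartridge square with the open fingers.
- I pushed its end against the side fence with the fingers shut, then its long side against the long fence. Each push stopped at about 13 N.
- I gripped the knob, swung the bar through a quarter turn, let go and withdrew.

**Last checks**
- **Cartridge position:** it stopped at finger positions of x = 31 mm and y = -47 mm, where I expected 31 and -47.5 mm for the seated position. Neither the top nor the side view shows a gap at either fence.
- **Keeper bar:** its edges read within 0.4° of a right angle to the fence. The knob's position gives about 1°, roughly the limit of the calibration.
- **Bystanders:** the pictures around the bottle, jar, small cartridges and syringe match before and after, apart from noise.

**Where the checks disagreed:** some edge readings from the top picture put the cartridge 4 to 6 mm short of the long fence. I had most likely picked the lower edge of its side face for one of them. A closer look agreed with the seated position to about 2 mm. One edge in that view looked about 0.7° off, which I put down to blur because the opposite edge was parallel. Some triangulated heights were also 3 to 8 mm off the given ones.

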